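# Open the vacuum cock that has the hose barb

## Task

Two small brass ball valves stand on the bench, both about shut with their levers crosswise to the pipe. On the one whose outlet ends in a ribbed hose barb, turn the lever a quarter turn counter-clockwise (seen from above) until it lines up with the pipe, pointing out over the barb, against its stop. Leave the lever of the other valve, whose outlet ends in a short wide blanking cap, as it is.

Things in the scene. Friction and masses are not known exactly. Their poses are not given: they have to be found in the camera images.
- barb_valve: Valve to open: brass ball valve fixed to the bench, outlet a slim ribbed hose barb (17 mm thick, ending 73 mm from the stem). Steel flange foot, level brass pipe (axis 35 mm up, at most 33 mm wide, top 52 mm high), a steel lever with black sleeve on a stem above. Origin: on the vertical stem axis at the worktop; x runs along the pipe to the outlet, z up. The valves may swap places.
- barb_lever (a joint): Lever angle about the vertical stem axis (through barb_valve's origin), rad. 0 = shut: lever crosswise, along the valve's -y. Grows counter-clockwise seen from above to 1.57 = open: lever along the valve's +x, above the outlet. Hard stops at 0 and 1.57; light friction (about 2 N at the sleeve), no spring, stays where left. Starts between 0 and 0.3.
- barb_grip (a point): Point in that lever's black sleeve, 65 mm from the stem axis, at the sleeve's mid height, 86 mm above the worktop. x points outwards along the lever, z up. The sleeve is 14 mm wide, 16 mm high (78 to 94 mm above the worktop), reaches from 34 to 90 mm from the stem axis, with free air at its sides and 25 mm below. Moves on a level circle of radius 65 mm.
- capped_grip (a point): The same point in the sleeve of the other, otherwise equal valve, whose outlet ends in a short wide round cap (33 mm thick, ending 41 mm from the stem). Bystander: this lever must stay where it is.

How it is judged:
By the outcome, as a careful person would: the job done as asked, in the order asked, and still so for the second after the job is handed in, with the robot touching nothing.
It also fails if it takes over 32 s, if anything falls off the work surface, if the arm or the gripper's body presses on something with over 40 N, if the wrist force passes 120 N, or if a joint passes its speed limit or range.

## Robot

A 6-joint arm with a two-finger parallel gripper is mounted at the origin on the work surface; the furniture and walls round the work are solid. World frame = base frame: x ahead of the robot, y to its left, z up, the work surface at z = 0. Lengths are in m, angles in rad, forces in N, time in s.
With the tool pointing down it reaches from about 0.425 to 0.925 m from the base axis. Payload 12.5 kg.
Tool frame: the origin (TCP) lies at the very end of the fingers, on their centre line; the grasp point (between the pads) lies 19 mm behind it; z points along the fingers, y is the direction in which the jaws open and shut (so a half turn about z gives the same grasp; the last joint's range is limited). The gripper opens to 85 mm and grips with 20 to 120 N. Pads are 22 mm wide; open, the fingers measure 114 mm over their backs; the gripper's body (76 mm by 85 mm) begins 54 mm behind the grasp point. The pads swing forward as they close: fully open they stand 13 mm farther back than shut.
Start: joints at [1.133, 0.491, 1.559, -0, 1.092, -0.106], TCP at [0.204, 0.591, 0.202] pointing down, gripper open.
Joint ranges: [-3.1, 3.1], [-0.84, 2.19], [0.05, 2.79], [-1.13, 4.28], [0.06, 2.93], [-2.69, 2.69]. Speed limits (rad/s): [2.22, 2.22, 2.79, 3.14, 3.14, 3.14].

## Interface

Orientations are given as a 3x3 rotation matrix whose columns are the frame's x, y, z axes.
In Python, from cell import ctrl gives the robot as it stands.
- The arm moves only by the tool carry_out, never from a script. Its argument "plan" is a list of rows, each an object of numbers: "claw": the opening, from -1 (shut) to 1 (fully open); "x", "y", "z": the shift along the tool's x, y, z normalised to -1 to 1, where 1 is 0.3 m; "rx", "ry", "rz": the turn, a rotation vector about the tool's x, y, z normalised to -1 to 1, where 1 is 45 degrees. In form: [{"claw": .., "x": .., "y": .., "z": .., "rx": .., "ry": .., "rz": ..}, ...]. A call has 1 to 10 rows; each row is the pose to reach, as a shift and turn from the pose commanded when the call began, along the tool's axes at that moment; what a row does not reach only later rows make up. A row lasts 1/10 s, in which the tool goes at most 50 mm and 8.59 degrees, less where a joint would pass 70% of its speed; a pose out of reach is approached as far as the arm can. A call with a number of a shift or a turn outside -1 to 1 is refused whole. A call with a gripper value outside its range is refused whole. The fingers move at their own pace and stop on an object; "squeeze" is the grip in N (left out, the last holds). Time passes only in rows, so rows that repeat a pose let the fingers close. It gives the time, the measured TCP pose, the force and the opening at its end, in the units of the state.
- ctrl.sense(): the state, without advancing time (a new reading comes with each control period).
- ctrl.get_image(name): name is "side" or "top" or "wrist"; returns a dict with "img" (420x560x3 uint8, red, green, blue), "z_map" (420x560 float32, m along the optical axis (not along the pixel's ray), 0 where there is no reading), "fx", "fy", "cx", "cy" (pixels), "R" (3x3) and "t" (3): a world point X has camera coordinates R X + t. Camera axes: x right, y down, z forward; pixel columns grow to the right and rows downward; lengths in m; the calibration is good to about 2 mm. A picture is of the moment at which its call begins.
- ctrl.close_job(): hands the job in, once; it reports no verdict.
The state is a dict: "t": time; "joint_positions": joint angles; "dq": joint speeds; "joint_efforts": joint torques, N m; "ee_pos": TCP position; "tool_rot": TCP orientation; "contact_force": force on the tool from outside, world axes, zero at the start; "wrist_torque": the same for the moment, N m; "width": opening from 0.0 (shut) to 1.0 (fully open).
Only numpy, scipy, OpenCV 4.12 (cv2) and the standard library are available. Lean on these libraries where they do the work, as an engineer would, in place of code of your own. Each camera call takes 0.05 s, during which the arm holds its last target.

## Working session

There is one attempt and no reset: what is moved stays moved. The work goes in short steps, Python scripts to look and compute and a tool call to move; the robot and the scene stay as the last step left them, time stands still between calls to the robot, and variables do not carry over. Pictures are saved under pics/ and viewed, and the job is handed in when it is done.

Besides the shell and the picture viewer there is one more tool, called after "Emit:" by a JSON object that holds its "name" and its "arguments", one argument or row to a line. carry_out: Moves the arm, as the interface text tells. Scaled input: -1 to 1 covers 0.3 m each way for a shift and 45 degrees each way for a turn. Its arguments: {"type":"object","properties":{"plan":{"type":"array","items":{"type":"object","properties":{"claw":{"type":"number"},"x":{"type":"number"},"y":{"type":"number"},"z":{"type":"number"},"rx":{"type":"number"},"ry":{"type":"number"},"rz":{"type":"number"}}}},"squeeze":{"type":"number"}},"required":["plan"]}

```bash
mkdir -p pics; cat > h.py <<'E'
import numpy as np,cv2
from cell import ctrl
def grab(n,tag):
    d=ctrl.get_image(n); cv2.imwrite(f'pics/{tag}.png',d['img'][:,:,::-1]); np.savez(f'pics/{tag}.npz',**d); return d
def pts(d):
    z=d['z_map'];v,u=np.indices(z.shape)
    c=np.stack([(u-d['cx'])/d['fx']*z,(v-d['cy'])/d['fy']*z,z],-1)
    return (c-d['t'])@d['R']
E
python3 - <<'E'
from h import *
for n in ['top','side']: grab(n,n+'0')
s=ctrl.sense();print(s['t'],s['ee_pos'],s['tool_rot'],s['width'])
E
```

```text
0.1 [0.20346834 0.59068724 0.20186337] [[-9.45465042e-01  3.25723297e-01 -4.34649881e-04]
 [ 3.25723574e-01  9.45464530e-01 -9.88029455e-04]
 [ 8.91218343e-05 -1.07572302e-03 -9.99999417e-01]] 1.003669946824829
```

View pics/top0.png

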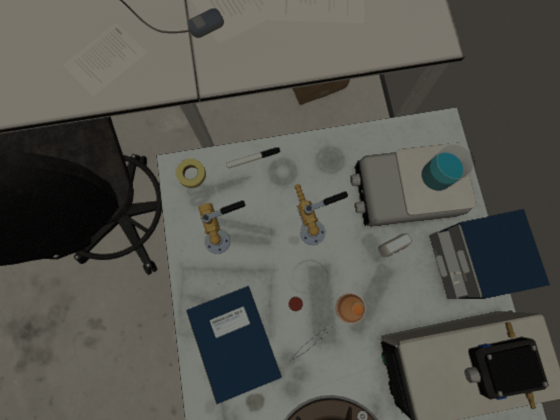

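View pics/side0.png

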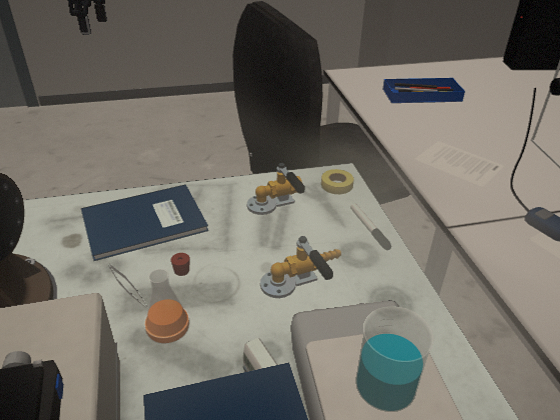

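The barb valve is the right one in the top view: stem near (308,209), barb pointing up to (297,187), black sleeve around (335,199). The capped valve is at (209,213), with its lever at (232,207).

```bash
python3 - <<'E'
from h import *
for n in ['top','side']:
    d=dict(np.load(f'pics/{n}0.npz')); P=pts(d)
    print(n,'cam',-d['R'].T@d['t'])
    if n=='top':
        for u,v in [(308,209),(335,199),(325,203),(345,195),(297,187),(300,192),(312,235),(209,213),(232,207),(360,210),(365,180),(390,190),(270,220)]: print((u,v),P[v,u].round(3))
    img=d['img'].astype(int); dark=(img.max(-1)<60)&(P[...,2]>.07)&(P[...,2]<.11)
    k,l,st,c=cv2.connectedComponentsWithStats(dark.astype(np.uint8))
    for i in range(1,k):
        if st[i,4]>40:
            q=P[l==i]; m=q.mean(0); w,V=np.linalg.eigh(np.cov(q[:,:2].T)); s=(q[:,:2]-m[:2])@V
            print(n,st[i],m.round(4),'dir',V[:,1].round(3),'ext',np.ptp(s,axis=0).round(3),'z',np.percentile(q[:,2],[5,50,95]).round(3))
d=dict(np.load('pics/top0.npz'));cv2.imwrite('pics/topz.png',cv2.resize(d['img'][140:270,160:400,::-1],None,fx=3.3,fy=3.3,interpolation=cv2.INTER_CUBIC))
E
```

```text
top cam [0.34984835 0.04672216 0.90791032]
(308, 209) [ 0.524 -0.039  0.091]
(335, 199) [ 0.535 -0.1    0.093]
(325, 203) [ 0.53  -0.077  0.094]
(345, 195) [ 0.539 -0.122  0.098]
(297, 187) [ 0.59  -0.029  0.043]
(300, 192) [ 0.577 -0.034  0.041]
(312, 235) [ 0.475 -0.043  0.034]
(209, 213) [0.552 0.173 0.086]
(232, 207) [0.555 0.121 0.096]
(360, 210) [ 0.512 -0.16   0.044]
(365, 180) [ 0.571 -0.178  0.075]
(390, 190) [ 0.538 -0.226  0.08 ]
(270, 220) [0.532 0.045 0.   ]
top [   0  163   93   86 1328] [0.6169 0.5012 0.0906] dir [-0.554  0.833] ext [0.054 0.249] z [0.072 0.091 0.108]
top [323 192  25  13 153] [ 0.5376 -0.1004  0.0937] dir [-0.196  0.981] ext [0.013 0.054] z [0.089 0.094 0.097]
top [220 201  25  13 158] [0.5551 0.1211 0.0936] dir [-0.186  0.982] ext [0.012 0.053] z [0.087 0.094 0.097]
top [432 232  24  67 347] [ 0.3555 -0.296   0.0893] dir [-1.   -0.03] ext [0.011 0.138] z [0.071 0.09  0.104]
top [385 312 139 102 771] [ 0.2073 -0.2263  0.0906] dir [-0.316  0.949] ext [0.13  0.311] z [0.072 0.091 0.108]
side cam [ 0.34187832 -0.6320738   0.6135632 ]
side [518   0  42  15 473] [1.746  1.0622 0.0893] dir [-0.842  0.54 ] ext [0.1   0.148] z [0.071 0.089 0.108]
side [ 233   50   89   63 1427] [0.6106 0.5189 0.0903] dir [-0.449  0.894] ext [0.077 0.386] z [0.072 0.091 0.108]
side [287 172  17  21 144] [0.5519 0.1159 0.091 ] dir [-0.207  0.978] ext [0.014 0.052] z [0.085 0.092 0.095]
side [  0 259   9  25 154] [ 0.0739 -0.0059  0.0787] dir [0.045 0.999] ext [0.006 0.052] z [0.071 0.078 0.088]
side [314 262  19  17  93] [ 0.5366 -0.1219  0.0888] dir [-0.424  0.906] ext [0.012 0.039] z [0.084 0.089 0.093]
```

View pics/topz.png

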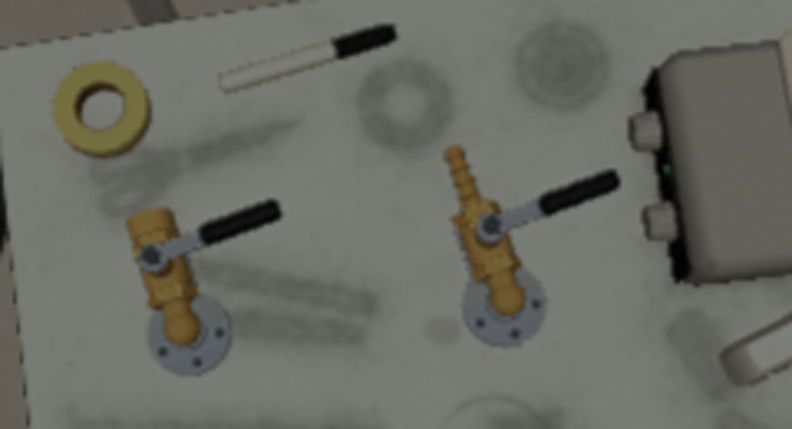

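Emit:
{"name": "carry_out", "arguments": {
  "plan": [
    {"claw": 1, "x": -0.9, "y": -0.5, "z": 0, "rz": 0.9},
    {"claw": 1, "x": -0.9, "y": -0.5, "z": 0, "rz": 0.9},
    {"claw": 1, "x": -0.9, "y": -0.5, "z": 0, "rz": 0.9},
    {"claw": 1, "x": -0.9, "y": -0.5, "z": 0, "rz": 0.9},
    {"claw": 1, "x": -0.9, "y": -0.5, "z": 0, "rz": 0.9},
    {"claw": 1, "x": -0.9, "y": -0.5, "z": 0, "rz": 0.9},
    {"claw": 1, "x": -0.9, "y": -0.5, "z": 0, "rz": 0.9},
    {"claw": 1, "x": -0.9, "y": -0.5, "z": 0, "rz": 0.9},
    {"claw": 1, "x": -0.9, "y": -0.5, "z": 0, "rz": 0.9}
  ]
}}

```text
invalid input at $.plan[0]: expected keys claw, x, y, z, rx, ry, rz
```

```bash
python3 - <<'E'
from h import *
d=dict(np.load('pics/top0.npz'));P=pts(d)
hsv=cv2.cvtColor(d['img'],cv2.COLOR_RGB2HSV)
m=(hsv[...,0]>8)&(hsv[...,0]<30)&(hsv[...,1]>110)&(P[...,2]>.02)&(P[...,2]<.065)&(P[...,0]>.44)&(P[...,0]<.62)
for lo,hi in [(-.08,0),(.12,.22)]:
    q=P[m&(P[...,1]>lo)&(P[...,1]<hi)]
    # symmetric axis: per x slice midpoint
    xs=np.arange(q[:,0].min(),q[:,0].max(),.006);M=[]
    for x in xs:
        s=q[(q[:,0]>=x)&(q[:,0]<x+.006)]
        if len(s)>4: M.append((x+.003,(s[:,1].min()+s[:,1].max())/2,np.ptp(s[:,1]),s[:,2].max()))
    M=np.array(M);print(M.round(4)); l=cv2.fitLine(q[:,:2].astype(np.float32),cv2.DIST_HUBER,0,.01,.01).ravel();print('fit',l,np.degrees(np.arctan2(l[1],l[0])))
    p=np.polyfit(M[:,0],M[:,1],1);print(p,np.degrees(np.arctan(p[0])))
s=ctrl.sense();print(s['t'],s['ee_pos'],s['tool_rot'].round(3) if hasattr(s['tool_rot'],'round') else s['tool_rot'],s['joint_positions'])
E
```

```text
[[ 0.4779 -0.0482  0.0186  0.0498]
 [ 0.4839 -0.0474  0.021   0.0503]
 [ 0.4899 -0.0483  0.0208  0.05  ]
 [ 0.4959 -0.0454  0.016   0.0488]
 [ 0.5019 -0.0422  0.0261  0.0543]
 [ 0.5079 -0.0441  0.0321  0.055 ]
 [ 0.5139 -0.0416  0.0296  0.0545]
 [ 0.5199 -0.041   0.0302  0.0644]
 [ 0.5259 -0.0404  0.0281  0.0631]
 [ 0.5319 -0.0285  0.0069  0.0522]
 [ 0.5379 -0.0252  0.0059  0.0512]
 [ 0.5439 -0.0356  0.0256  0.0535]
 [ 0.5499 -0.0398  0.0242  0.0529]
 [ 0.5559 -0.0354  0.0119  0.0461]
 [ 0.5619 -0.0352  0.0097  0.0442]
 [ 0.5679 -0.0332  0.0112  0.0447]
 [ 0.5739 -0.0329  0.0091  0.0452]
 [ 0.5799 -0.0317  0.0098  0.0453]
 [ 0.5859 -0.0306  0.0092  0.0475]
 [ 0.5919 -0.0293  0.0102  0.0444]]
fit [ 0.98544407  0.16999982  0.523921   -0.03940062] 9.787809
[ 0.16306387 -0.12502221] 9.261359719828972
[[0.4954 0.175  0.0184 0.0488]
 [0.5014 0.1755 0.0198 0.0513]
 [0.5074 0.1748 0.0198 0.0499]
 [0.5134 0.1764 0.0158 0.0476]
 [0.5194 0.1813 0.0236 0.0539]
 [0.5254 0.1785 0.0316 0.0548]
 [0.5314 0.179  0.0303 0.0529]
 [0.5374 0.1795 0.0287 0.0639]
 [0.5434 0.18   0.027  0.0621]
 [0.5614 0.1866 0.0219 0.0532]
 [0.5674 0.1848 0.0292 0.0547]
 [0.5734 0.1856 0.0294 0.0539]
 [0.5794 0.1864 0.027  0.0554]
 [0.5854 0.1834 0.0215 0.0533]]
fit [0.9901429  0.14006102 0.53669983 0.17918047] 8.051378
[0.12959682 0.11067128] 7.384194450122397
0.1 [0.20346834 0.59068724 0.20186337] [[-0.945  0.326 -0.   ]
 [ 0.326  0.945 -0.001]
 [ 0.    -0.001 -1.   ]] [ 1.13339740e+00  4.91520767e-01  1.55941603e+00 -2.79276063e-05
  1.09173498e+00 -1.05609147e-01]
```

Emit:
{"name": "carry_out", "arguments": {
  "plan": [
    {"claw": 1, "x": -0.9, "y": -0.5, "z": 0, "rx": 0, "ry": 0, "rz": 0.9},
    {"claw": 1, "x": -0.9, "y": -0.5, "z": 0, "rx": 0, "ry": 0, "rz": 0.9},
    {"claw": 1, "x": -0.9, "y": -0.5, "z": 0, "rx": 0, "ry": 0, "rz": 0.9},
    {"claw": 1, "x": -0.9, "y": -0.5, "z": 0, "rx": 0, "ry": 0, "rz": 0.9},
    {"claw": 1, "x": -0.9, "y": -0.5, "z": 0, "rx": 0, "ry": 0, "rz": 0.9},
    {"claw": 1, "x": -0.9, "y": -0.5, "z": 0, "rx": 0, "ry": 0, "rz": 0.9},
    {"claw": 1, "x": -0.9, "y": -0.5, "z": 0, "rx": 0, "ry": 0, "rz": 0.9},
    {"claw": 1, "x": -0.9, "y": -0.5, "z": 0, "rx": 0, "ry": 0, "rz": 0.9},
    {"claw": 1, "x": -0.9, "y": -0.5, "z": 0, "rx": 0, "ry": 0, "rz": 0.9}
  ]
}}

```text
t: 1.0
ee_pos: [0.4094, 0.3617, 0.2023]
tool_rot: [[-0.508, 0.862, -0.0], [0.862, 0.508, 0.0], [0.0, -0.0, -1.0]]
contact_force: [-0.4, 0.7, 0.6]
width: 0.998
```

```bash
cat >> h.py <<'E'
def goto(p,yaw=None):
    "shift/turn from the present pose to TCP p with tool y at yaw deg"
    s=ctrl.sense();R=np.array(s['tool_rot']);e=np.array(s['ee_pos'])
    cur=np.degrees(np.arctan2(R[1,1],R[0,1]))
    print('t',round(s['t'],2),'ee',e.round(4),'yaw',round(cur,2),'F',np.round(s['contact_force'],1),'w',round(s['width'],3),'q6',round(s['joint_positions'][5],2))
    print('shift',(R.T@(np.array(p)-e)/.3).round(4), 'rz',None if yaw is None else round(-(yaw-cur)/45,4))
E
python3 - <<'E'
from h import *
goto([.5376,-.1004,.2],11.3)
E
```

```text
t 1.0 ee [0.4094 0.3617 0.2023] yaw 30.5 F [-0.4  0.7  0.6] w 0.998 q6 0.07
shift [-1.5441 -0.4136  0.0073] rz 0.4266
```

Two calls: half, then the remainder.

Emit:
{"name": "carry_out", "arguments": {
  "plan": [
    {"claw": 1, "x": -0.8, "y": -0.2, "z": 0, "rx": 0, "ry": 0, "rz": 0.43},
    {"claw": 1, "x": -0.8, "y": -0.2, "z": 0, "rx": 0, "ry": 0, "rz": 0.43},
    {"claw": 1, "x": -0.8, "y": -0.2, "z": 0, "rx": 0, "ry": 0, "rz": 0.43},
    {"claw": 1, "x": -0.8, "y": -0.2, "z": 0, "rx": 0, "ry": 0, "rz": 0.43},
    {"claw": 1, "x": -0.8, "y": -0.2, "z": 0, "rx": 0, "ry": 0, "rz": 0.43},
    {"claw": 1, "x": -0.8, "y": -0.2, "z": 0, "rx": 0, "ry": 0, "rz": 0.43},
    {"claw": 1, "x": -0.8, "y": -0.2, "z": 0, "rx": 0, "ry": 0, "rz": 0.43},
    {"claw": 1, "x": -0.8, "y": -0.2, "z": 0, "rx": 0, "ry": 0, "rz": 0.43}
  ]
}}

```text
t: 1.8
ee_pos: [0.4795, 0.1255, 0.2024]
tool_rot: [[-0.195, 0.981, -0.0], [0.981, 0.195, 0.0], [0.0, -0.0, -1.0]]
contact_force: [-0.5, 0.4, 0.9]
width: 1.0
```

```bash
python3 - <<'E'
from h import *
goto([.5376,-.1004,.2],11.3)
E
```

```text
t 1.8 ee [0.4795 0.1255 0.2024] yaw 11.25 F [-0.5  0.4  0.9] w 1.0 q6 -0.07
shift [-0.7764  0.0429  0.0076] rz -0.0011
```

Emit:
{"name": "carry_out", "arguments": {
  "plan": [
    {"claw": 1, "x": -0.776, "y": 0.043, "z": 0, "rx": 0, "ry": 0, "rz": 0},
    {"claw": 1, "x": -0.776, "y": 0.043, "z": 0, "rx": 0, "ry": 0, "rz": 0},
    {"claw": 1, "x": -0.776, "y": 0.043, "z": 0, "rx": 0, "ry": 0, "rz": 0},
    {"claw": 1, "x": -0.776, "y": 0.043, "z": 0, "rx": 0, "ry": 0, "rz": 0},
    {"claw": 1, "x": -0.776, "y": 0.043, "z": 0, "rx": 0, "ry": 0, "rz": 0},
    {"claw": 1, "x": -0.776, "y": 0.043, "z": 0, "rx": 0, "ry": 0, "rz": 0},
    {"claw": 1, "x": -0.776, "y": 0.043, "z": 0, "rx": 0, "ry": 0, "rz": 0},
    {"claw": 1, "x": -0.776, "y": 0.043, "z": 0, "rx": 0, "ry": 0, "rz": 0}
  ]
}}

```text
t: 2.6
ee_pos: [0.5376, -0.1001, 0.2023]
tool_rot: [[-0.195, 0.981, -0.0], [0.981, 0.195, 0.0], [0.0, -0.0, -1.0]]
contact_force: [-0.5, 0.4, 0.2]
width: 1.002
```

```bash
python3 - <<'E'
from h import *
d=grab('wrist','w1');P=pts(d)
dark=(d['img'].max(-1)<60)&(P[...,2]>.07)&(P[...,2]<.11)
k,l,st,c=cv2.connectedComponentsWithStats(dark.astype(np.uint8))
for i in range(1,k):
    if st[i,4]>100:
        q=P[l==i]; m=q.mean(0); w,V=np.linalg.eigh(np.cov(q[:,:2].T)); s=(q[:,:2]-m[:2])@V
        print(st[i],m.round(4),'dir',V[:,1].round(3),'ext',np.ptp(s,axis=0).round(3),'z',np.percentile(q[:,2],[5,50,95]).round(3))
goto([.5376,-.1004,.075],11.3)
E
```

```text
[275 165  14  62 837] [ 0.5373 -0.1022  0.0939] dir [-0.194  0.981] ext [0.012 0.054] z [0.092 0.094 0.095]
t 2.65 ee [ 0.5376 -0.1001  0.2024] yaw 11.28 F [-0.4  0.4 -0.2] w 1.0 q6 -0.5
shift [-1.000e-03 -1.000e-04  4.248e-01] rz -0.0005
```

View pics/w1.png

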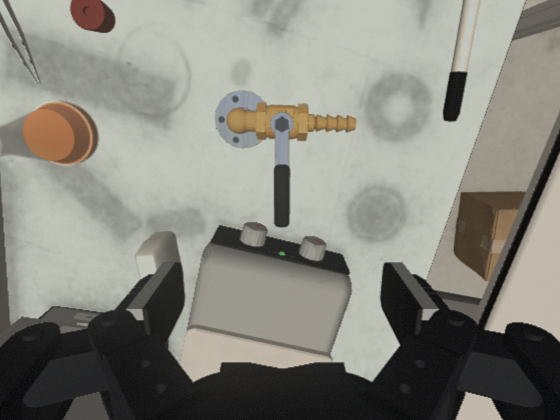

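The wrist view shows the sleeve at (281,195), at the same angle and within 2 mm of the top-view estimate, with clear space on both sides. Going down and gripping it.

Emit:
{"name": "carry_out", "arguments": {
  "plan": [
    {"claw": 0.2, "x": 0, "y": 0, "z": 0.15, "rx": 0, "ry": 0, "rz": 0},
    {"claw": 0.2, "x": 0, "y": 0, "z": 0.3, "rx": 0, "ry": 0, "rz": 0},
    {"claw": 0.2, "x": 0, "y": 0, "z": 0.4, "rx": 0, "ry": 0, "rz": 0},
    {"claw": 0.2, "x": 0, "y": 0, "z": 0.44, "rx": 0, "ry": 0, "rz": 0},
    {"claw": 0.2, "x": 0, "y": 0, "z": 0.44, "rx": 0, "ry": 0, "rz": 0},
    {"claw": 0.2, "x": 0, "y": 0, "z": 0.44, "rx": 0, "ry": 0, "rz": 0}
  ],
  "squeeze": 20
}}

```text
t: 3.25
ee_pos: [0.5384, -0.1017, 0.0716]
tool_rot: [[-0.194, 0.981, 0.001], [0.981, 0.194, -0.0], [-0.001, 0.001, -1.0]]
contact_force: [0.2, 0.2, 0.3]
width: 0.599
```

Emit:
{"name": "carry_out", "arguments": {
  "plan": [
    {"claw": -1, "x": 0, "y": 0, "z": 0, "rx": 0, "ry": 0, "rz": 0},
    {"claw": -1, "x": 0, "y": 0, "z": 0, "rx": 0, "ry": 0, "rz": 0},
    {"claw": -1, "x": 0, "y": 0, "z": 0, "rx": 0, "ry": 0, "rz": 0},
    {"claw": -1, "x": 0, "y": 0, "z": 0, "rx": 0, "ry": 0, "rz": 0},
    {"claw": -1, "x": 0, "y": 0, "z": 0, "rx": 0, "ry": 0, "rz": 0},
    {"claw": -1, "x": 0, "y": 0, "z": 0, "rx": 0, "ry": 0, "rz": 0},
    {"claw": -1, "x": 0, "y": 0, "z": 0, "rx": 0, "ry": 0, "rz": 0}
  ],
  "squeeze": 20
}}

```text
t: 3.95
ee_pos: [0.5377, -0.102, 0.0704]
tool_rot: [[-0.193, 0.981, -0.0], [0.981, 0.193, 0.0], [0.0, -0.0, -1.0]]
contact_force: [0.4, 0.4, 0.0]
width: -0.001
```

```bash
python3 - <<'E'
from h import *
S=np.array([.5253,-.0405])
s=ctrl.sense();e=np.array(s['ee_pos']);R=np.array(s['tool_rot'])
goto(e,11.3)
v=e[:2]-S;r=np.hypot(*v);a0=np.degrees(np.arctan2(v[1],v[0]));print(r,a0)
for da in range(8,92,8):
    a=np.radians(a0+da);p=[*(S+r*np.array([np.cos(a),np.sin(a)])),e[2]]
    print(da,(R.T@(np.array(p)-e)/.3).round(3),round(-da/45,3))
E
```

```text
t 3.95 ee [ 0.5377 -0.102   0.0704] yaw 11.13 F [0.4 0.4 0. ] w -0.001 q6 -0.5
shift [0. 0. 0.] rz -0.0037
0.06276402891891926 -78.6347743699595
8 [0.002 0.029 0.   ] -0.178
16 [0.008 0.058 0.   ] -0.356
24 [0.018 0.085 0.   ] -0.533
32 [0.032 0.111 0.   ] -0.711
40 [0.049 0.134 0.   ] -0.889
48 [0.07  0.155 0.   ] -1.067
56 [0.093 0.173 0.   ] -1.244
64 [0.118 0.188 0.   ] -1.422
72 [0.145 0.198 0.   ] -1.6
80 [0.174 0.205 0.   ] -1.778
88 [0.203 0.208 0.   ] -1.956
```

The width reads 0, so nothing is between the pads. I need to look before going on.

```bash
python3 - <<'E'
from h import *
a=grab('side','s2');b=grab('top','t2');c=grab('wrist','w2')
cv2.imwrite('pics/s2z.png',cv2.resize(a['img'][130:350,200:480,::-1],None,fx=2.6,fy=2.6))
cv2.imwrite('pics/t2z.png',cv2.resize(b['img'][100:300,160:440,::-1],None,fx=2.6,fy=2.6))
E
```

```text
(no output)
```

View pics/s2z.png

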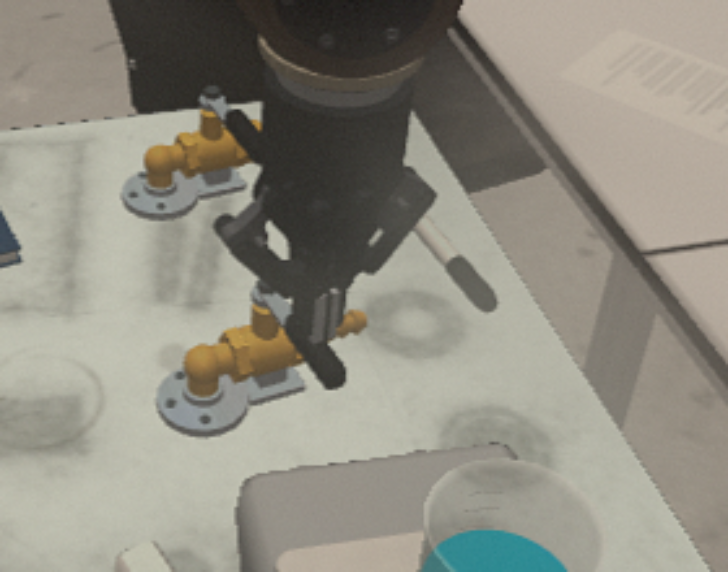

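View pics/t2z.png

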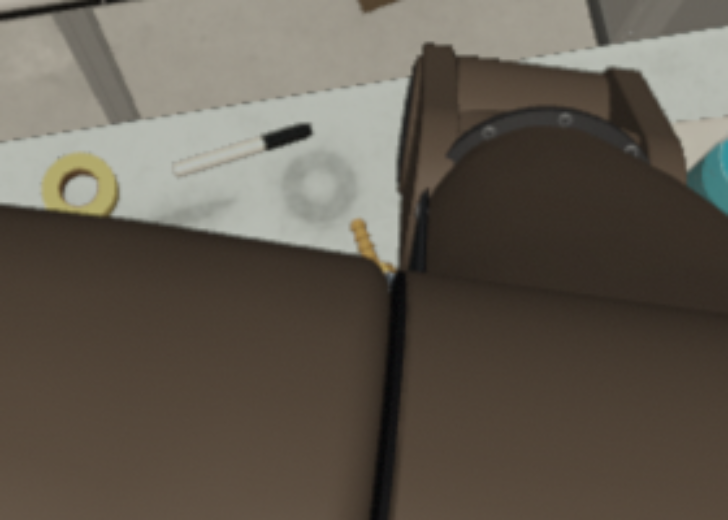

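View pics/w2.png

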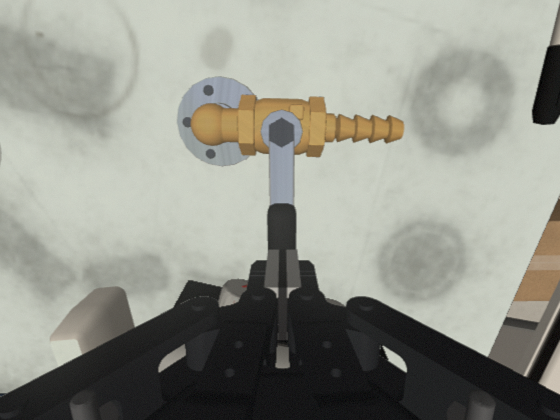

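```bash
python3 - <<'E'
from h import *
c=dict(np.load('pics/w2.npz'));a=dict(np.load('pics/s2.npz'))
x=cv2.resize(c['img'][190:380,200:370,::-1],None,fx=3,fy=3,interpolation=cv2.INTER_CUBIC)
y=cv2.resize(a['img'][220:290,285:345,::-1],None,fx=7,fy=7,interpolation=cv2.INTER_CUBIC)
h=max(x.shape[0],y.shape[0])
o=np.zeros((h,x.shape[1]+y.shape[1],3),np.uint8);o[:x.shape[0],:x.shape[1]]=x;o[:y.shape[0],x.shape[1]:]=y
o=np.clip(o.astype(float)*1.8,0,255).astype(np.uint8);o=o[:,:800] if o.shape[1]>800 else o
print(o.shape);o=cv2.resize(o,None,fx=.83,fy=.83) if o.shape[1]>800 else o
cv2.imwrite('pics/z2.png',o)
P=pts(c)
for v in (225,245,262,275,290):print(v,[tuple(P[v,u].round(3)) for u in (262,272,282,292,302)])
s=ctrl.sense();print(s['width'],s['t'],s['ee_pos'],s['contact_force'])
E
```

```text
(570, 800, 3)
225 [(np.float64(0.525), np.float64(-0.12), np.float64(0.001)), (np.float64(0.53), np.float64(-0.085), np.float64(0.094)), (np.float64(0.534), np.float64(-0.085), np.float64(0.093)), (np.float64(0.539), np.float64(-0.084), np.float64(0.093)), (np.float64(0.555), np.float64(-0.114), np.float64(0.001))]
245 [(np.float64(0.528), np.float64(-0.137), np.float64(-0.0)), (np.float64(0.531), np.float64(-0.096), np.float64(0.093)), (np.float64(0.536), np.float64(-0.094), np.float64(0.095)), (np.float64(0.541), np.float64(-0.094), np.float64(0.093)), (np.float64(0.559), np.float64(-0.13), np.float64(0.0))]
262 [(np.float64(0.528), np.float64(-0.098), np.float64(0.108)), (np.float64(0.532), np.float64(-0.093), np.float64(0.116)), (np.float64(0.536), np.float64(-0.092), np.float64(0.117)), (np.float64(0.54), np.float64(-0.092), np.float64(0.116)), (np.float64(0.545), np.float64(-0.094), np.float64(0.109))]
275 [(np.float64(0.529), np.float64(-0.098), np.float64(0.121)), (np.float64(0.532), np.float64(-0.093), np.float64(0.128)), (np.float64(0.536), np.float64(-0.092), np.float64(0.128)), (np.float64(0.539), np.float64(-0.092), np.float64(0.128)), (np.float64(0.544), np.float64(-0.094), np.float64(0.121))]
290 [(np.float64(0.529), np.float64(-0.091), np.float64(0.144)), (np.float64(0.532), np.float64(-0.091), np.float64(0.142)), (np.float64(0.536), np.float64(-0.093), np.float64(0.137)), (np.float64(0.539), np.float64(-0.091), np.float64(0.14)), (np.float64(0.542), np.float64(-0.088), np.float64(0.143))]
0.0004570956279027587 4.1 [ 0.53766892 -0.10200234  0.07034332] [ 0.35470355 -0.24645325 -0.23822373]
```

View pics/z2.png

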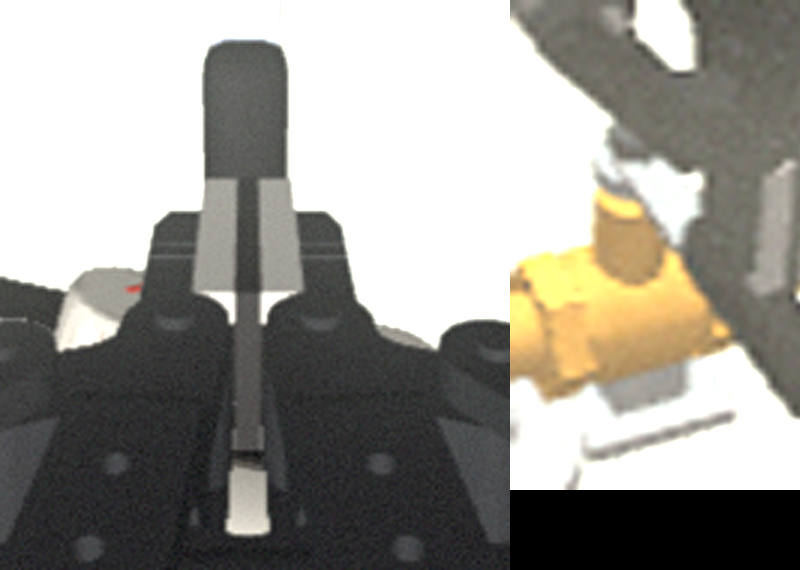

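```bash
python3 - <<'E'
from h import *
a=dict(np.load('pics/s2.npz'));P=pts(a)
for u in (318,322,326,330):print(u,[(v,*P[v,u].round(3)) for v in range(236,284,4)])
c=dict(np.load('pics/w2.npz'));P=pts(c)
print([(v,*P[v,282].round(3)) for v in range(240,262,2)])
print([(v,*P[v,268].round(3)) for v in range(240,262,2)])
cv2.imwrite('pics/s2zz.png',cv2.resize(np.clip(a['img'][215:295,275:365,::-1]*1.8,0,255).astype(np.uint8),None,fx=7,fy=7,interpolation=cv2.INTER_CUBIC))
E
```

```text
318 [(236, np.float64(0.524), np.float64(-0.116), np.float64(0.156)), (240, np.float64(0.525), np.float64(-0.116), np.float64(0.149)), (244, np.float64(0.527), np.float64(-0.11), np.float64(0.135)), (248, np.float64(0.528), np.float64(-0.11), np.float64(0.128)), (252, np.float64(0.528), np.float64(-0.111), np.float64(0.12)), (256, np.float64(0.529), np.float64(-0.111), np.float64(0.112)), (260, np.float64(0.531), np.float64(-0.106), np.float64(0.1)), (264, np.float64(0.531), np.float64(-0.107), np.float64(0.092)), (268, np.float64(0.531), np.float64(-0.109), np.float64(0.086)), (272, np.float64(0.559), np.float64(-0.033), np.float64(-0.001)), (276, np.float64(0.556), np.float64(-0.042), np.float64(-0.0)), (280, np.float64(0.553), np.float64(-0.051), np.float64(-0.001))]
322 [(236, np.float64(0.531), np.float64(-0.114), np.float64(0.152)), (240, np.float64(0.531), np.float64(-0.116), np.float64(0.147)), (244, np.float64(0.532), np.float64(-0.113), np.float64(0.137)), (248, np.float64(0.532), np.float64(-0.114), np.float64(0.13)), (252, np.float64(0.533), np.float64(-0.114), np.float64
[... 2749 characters left out ...]
np.float64(0.529), np.float64(-0.095), np.float64(0.091)), (242, np.float64(0.529), np.float64(-0.095), np.float64(0.091)), (244, np.float64(0.529), np.float64(-0.096), np.float64(0.093)), (246, np.float64(0.53), np.float64(-0.097), np.float64(0.091)), (248, np.float64(0.53), np.float64(-0.098), np.float64(0.092)), (250, np.float64(0.53), np.float64(-0.093), np.float64(0.105)), (252, np.float64(0.53), np.float64(-0.094), np.float64(0.106)), (254, np.float64(0.53), np.float64(-0.093), np.float64(0.109)), (256, np.float64(0.53), np.float64(-0.094), np.float64(0.111)), (258, np.float64(0.53), np.float64(-0.093), np.float64(0.114)), (260, np.float64(0.53), np.float64(-0.094), np.float64(0.115))]
```

View pics/s2zz.png

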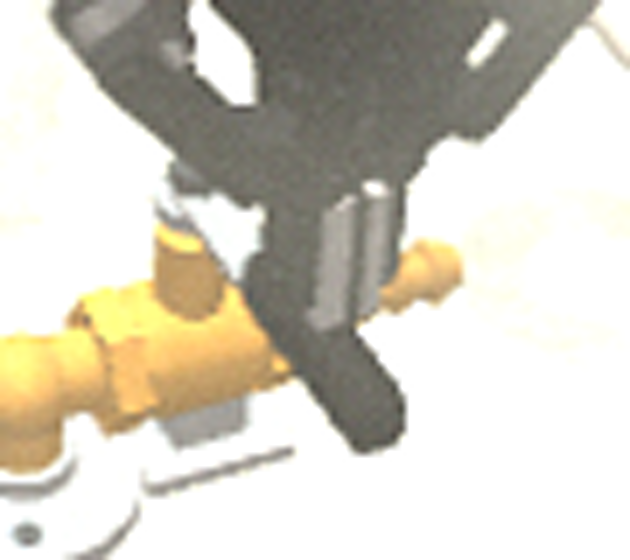

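The gripper closed above the sleeve. Both views put the pad ends at z≈0.103, over the sleeve top at 0.094, while the reported TCP is 0.070. So the fingers really end about 33 mm higher than the readout, and x and y agree. I'll open, go down 31 mm more and look again before closing.

Emit:
{"name": "carry_out", "arguments": {
  "plan": [
    {"claw": 0.2, "x": 0, "y": 0, "z": 0, "rx": 0, "ry": 0, "rz": 0},
    {"claw": 0.2, "x": 0, "y": 0, "z": 0, "rx": 0, "ry": 0, "rz": 0},
    {"claw": 0.2, "x": 0, "y": 0, "z": 0, "rx": 0, "ry": 0, "rz": 0},
    {"claw": 0.2, "x": 0, "y": 0, "z": 0, "rx": 0, "ry": 0, "rz": 0},
    {"claw": 0.2, "x": 0, "y": 0, "z": 0.05, "rx": 0, "ry": 0, "rz": 0},
    {"claw": 0.2, "x": 0, "y": 0, "z": 0.1, "rx": 0, "ry": 0, "rz": 0},
    {"claw": 0.2, "x": 0, "y": 0, "z": 0.1, "rx": 0, "ry": 0, "rz": 0}
  ]
}}

```text
t: 4.8
ee_pos: [0.5369, -0.1018, 0.039]
tool_rot: [[-0.193, 0.981, -0.002], [0.981, 0.193, 0.001], [0.001, -0.002, -1.0]]
contact_force: [-0.1, 0.3, -0.2]
width: 0.599
```

```bash
python3 - <<'E'
from h import *
a=grab('side','s3');goto([.5377,-.102,.04],11.3)
c=grab('wrist','w3')
x=cv2.resize(a['img'][210:300,270:360,::-1],None,fx=4.4,fy=4.4);y=cv2.resize(c['img'][190:390,180:380,::-1],None,fx=1.98,fy=1.98)
cv2.imwrite('pics/z3.png',np.clip(np.hstack([x,y[:396,:396]]).astype(float)*1.6,0,255).astype(np.uint8))
E
```

```text
t 4.85 ee [ 0.5373 -0.1019  0.0399] yaw 11.14 F [0.3 0.5 0.1] w 0.599 q6 -0.5
shift [-0.0006  0.0012 -0.0003] rz -0.0035
```

View pics/z3.png

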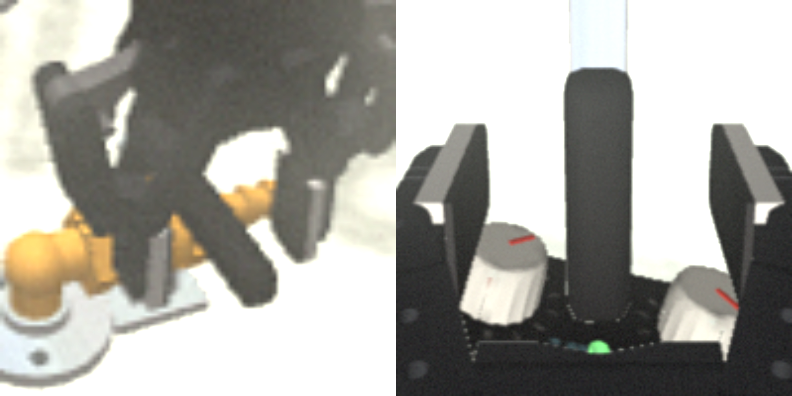

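The pads now straddle the sleeve evenly and their ends reach below it. Closing.

Emit:
{"name": "carry_out", "arguments": {
  "plan": [
    {"claw": -1, "x": 0, "y": 0, "z": 0, "rx": 0, "ry": 0, "rz": 0},
    {"claw": -1, "x": 0, "y": 0, "z": 0, "rx": 0, "ry": 0, "rz": 0},
    {"claw": -1, "x": 0, "y": 0, "z": 0, "rx": 0, "ry": 0, "rz": 0},
    {"claw": -1, "x": 0, "y": 0, "z": 0, "rx": 0, "ry": 0, "rz": 0},
    {"claw": -1, "x": 0, "y": 0, "z": 0, "rx": 0, "ry": 0, "rz": 0},
    {"claw": -1, "x": 0, "y": 0, "z": 0, "rx": 0, "ry": 0, "rz": 0}
  ],
  "squeeze": 20
}}

```text
t: 5.5
ee_pos: [0.5378, -0.1021, 0.0409]
tool_rot: [[-0.194, 0.981, 0.001], [0.981, 0.194, -0.0], [-0.0, 0.001, -1.0]]
contact_force: [-1.9, -0.8, 6.3]
width: 0.162
```

```bash
cat > arc.py <<'E'
from h import *
import sys
S=np.array([.5253,-.0405])
s=ctrl.sense();e=np.array(s['ee_pos']);R=np.array(s['tool_rot'])
goto(e,11.3)
v=e[:2]-S;r=np.hypot(*v);a0=np.degrees(np.arctan2(v[1],v[0]));print(r,a0)
for da in map(float,sys.argv[1:]):
    a=np.radians(a0+da);p=[*(S+r*np.array([np.cos(a),np.sin(a)])),e[2]]
    print(da,(R.T@(np.array(p)-e)/.3).round(3),round(-da/45,3))
E
python3 arc.py 5 10 15 20 25 30 35 40
```

```text
t 5.5 ee [ 0.5378 -0.1021  0.0409] yaw 11.16 F [-1.9 -0.8  6.3] w 0.162 q6 -0.5
shift [0. 0. 0.] rz -0.003
0.06289378440149303 -78.53011345995367
5.0 [0.001 0.018 0.   ] -0.111
10.0 [0.003 0.036 0.   ] -0.222
15.0 [0.007 0.054 0.   ] -0.333
20.0 [0.013 0.072 0.   ] -0.444
25.0 [0.02  0.088 0.   ] -0.556
30.0 [0.029 0.105 0.   ] -0.667
35.0 [0.039 0.12  0.   ] -0.778
40.0 [0.05  0.134 0.   ] -0.889
```

A width of 0.162 is about 14 mm, which matches the sleeve. Swinging it along the arc.

Emit:
{"name": "carry_out", "arguments": {
  "plan": [
    {"claw": -1, "x": 0.001, "y": 0.018, "z": 0, "rx": 0, "ry": 0, "rz": -0.111},
    {"claw": -1, "x": 0.003, "y": 0.036, "z": 0, "rx": 0, "ry": 0, "rz": -0.222},
    {"claw": -1, "x": 0.007, "y": 0.054, "z": 0, "rx": 0, "ry": 0, "rz": -0.333},
    {"claw": -1, "x": 0.013, "y": 0.072, "z": 0, "rx": 0, "ry": 0, "rz": -0.444},
    {"claw": -1, "x": 0.02, "y": 0.088, "z": 0, "rx": 0, "ry": 0, "rz": -0.556},
    {"claw": -1, "x": 0.029, "y": 0.105, "z": 0, "rx": 0, "ry": 0, "rz": -0.667},
    {"claw": -1, "x": 0.039, "y": 0.12, "z": 0, "rx": 0, "ry": 0, "rz": -0.778},
    {"claw": -1, "x": 0.05, "y": 0.134, "z": 0, "rx": 0, "ry": 0, "rz": -0.889},
    {"claw": -1, "x": 0.05, "y": 0.134, "z": 0, "rx": 0, "ry": 0, "rz": -0.889}
  ]
}}

```text
t: 6.4
ee_pos: [0.574, -0.0795, 0.0409]
tool_rot: [[-0.781, 0.624, -0.001], [0.624, 0.781, -0.0], [0.0, -0.001, -1.0]]
contact_force: [-4.5, -3.5, 8.1]
width: 0.156
```

```bash
python3 arc.py 5 10 15 20 25 30 35 40 45 48
```

```text
t 6.4 ee [ 0.574  -0.0795  0.0409] yaw 51.39 F [-4.5 -3.5  8.1] w 0.156 q6 -1.15
shift [0. 0. 0.] rz 0.8909
0.062393904028938414 -38.64898220870774
5.0 [ 0.001  0.018 -0.   ] -0.111
10.0 [ 0.003  0.036 -0.   ] -0.222
15.0 [ 0.007  0.054 -0.   ] -0.333
20.0 [ 0.012  0.071 -0.   ] -0.444
25.0 [ 0.019  0.088 -0.   ] -0.556
30.0 [ 0.028  0.104 -0.   ] -0.667
35.0 [ 0.038  0.119 -0.   ] -0.778
40.0 [ 0.049  0.134 -0.   ] -0.889
45.0 [ 0.061  0.147 -0.   ] -1.0
48.0 [ 0.069  0.155 -0.   ] -1.067
```

Forces are low. The lever is at about -38.6° and the target is about 9.4°. Next 45°.

Emit:
{"name": "carry_out", "arguments": {
  "plan": [
    {"claw": -1, "x": 0.001, "y": 0.018, "z": 0, "rx": 0, "ry": 0, "rz": -0.111},
    {"claw": -1, "x": 0.003, "y": 0.036, "z": 0, "rx": 0, "ry": 0, "rz": -0.222},
    {"claw": -1, "x": 0.007, "y": 0.054, "z": 0, "rx": 0, "ry": 0, "rz": -0.333},
    {"claw": -1, "x": 0.012, "y": 0.071, "z": 0, "rx": 0, "ry": 0, "rz": -0.444},
    {"claw": -1, "x": 0.019, "y": 0.088, "z": 0, "rx": 0, "ry": 0, "rz": -0.556},
    {"claw": -1, "x": 0.028, "y": 0.104, "z": 0, "rx": 0, "ry": 0, "rz": -0.667},
    {"claw": -1, "x": 0.038, "y": 0.119, "z": 0, "rx": 0, "ry": 0, "rz": -0.778},
    {"claw": -1, "x": 0.049, "y": 0.134, "z": 0, "rx": 0, "ry": 0, "rz": -0.889},
    {"claw": -1, "x": 0.061, "y": 0.147, "z": 0, "rx": 0, "ry": 0, "rz": -1},
    {"claw": -1, "x": 0.061, "y": 0.147, "z": 0, "rx": 0, "ry": 0, "rz": -1}
  ]
}}

```text
t: 7.4
ee_pos: [0.5863, -0.034, 0.0409]
tool_rot: [[-0.994, -0.112, -0.003], [-0.112, 0.994, -0.001], [0.003, -0.001, -1.0]]
contact_force: [-9.1, -6.5, 10.0]
width: 0.159
```

```bash
python3 arc.py 1 2 3 4 5 6
```

```text
t 7.4 ee [ 0.5863 -0.034   0.0409] yaw 96.4 F [-9.1 -6.5 10. ] w 0.159 q6 -1.85
shift [0. 0. 0.] rz 1.8912
0.06134813951728007 6.107241334084098
1.0 [ 0.     0.004 -0.   ] -0.022
2.0 [ 0.     0.007 -0.   ] -0.044
3.0 [ 0.     0.011 -0.   ] -0.067
4.0 [ 0.     0.014 -0.   ] -0.089
5.0 [ 0.001  0.018 -0.   ] -0.111
6.0 [ 0.001  0.021 -0.   ] -0.133
```

Emit:
{"name": "carry_out", "arguments": {
  "plan": [
    {"claw": -1, "x": 0.002, "y": 0.004, "z": 0, "rx": 0, "ry": 0, "rz": -0.022},
    {"claw": -1, "x": 0.003, "y": 0.007, "z": 0, "rx": 0, "ry": 0, "rz": -0.044},
    {"claw": -1, "x": 0.004, "y": 0.011, "z": 0, "rx": 0, "ry": 0, "rz": -0.067},
    {"claw": -1, "x": 0.004, "y": 0.014, "z": 0, "rx": 0, "ry": 0, "rz": -0.067},
    {"claw": -1, "x": 0.004, "y": 0.014, "z": 0, "rx": 0, "ry": 0, "rz": -0.067}
  ]
}}

```text
t: 7.9
ee_pos: [0.586, -0.0314, 0.0409]
tool_rot: [[-0.987, -0.16, 0.0], [-0.16, 0.987, -0.002], [0.0, -0.002, -1.0]]
contact_force: [-3.8, -14.9, 6.3]
width: 0.158
```

```bash
python3 arc.py 1 2 3 4
```

```text
t 7.9 ee [ 0.586  -0.0314  0.0409] yaw 99.2 F [ -3.8 -14.9   6.3] w 0.158 q6 -1.89
shift [0. 0. 0.] rz 1.9533
0.06135034379034142 8.498418828789951
1.0 [-0.     0.004 -0.   ] -0.022
2.0 [ 0.     0.007 -0.   ] -0.044
3.0 [ 0.     0.011 -0.   ] -0.067
4.0 [ 0.     0.014 -0.   ] -0.089
```

Resistance is rising, as expected at the stop. One more small push to confirm.

Emit:
{"name": "carry_out", "arguments": {
  "plan": [
    {"claw": -1, "x": 0, "y": 0.005, "z": 0, "rx": 0, "ry": 0, "rz": 0},
    {"claw": -1, "x": 0, "y": 0.01, "z": 0, "rx": 0, "ry": 0, "rz": 0},
    {"claw": -1, "x": 0, "y": 0.01, "z": 0, "rx": 0, "ry": 0, "rz": 0}
  ]
}}

```text
t: 8.2
ee_pos: [0.5861, -0.0311, 0.041]
tool_rot: [[-0.987, -0.16, 0.002], [-0.16, 0.987, -0.005], [-0.001, -0.005, -1.0]]
contact_force: [-4.2, -34.8, 4.3]
width: 0.159
```

```bash
python3 arc.py 1
```

```text
t 8.2 ee [ 0.5861 -0.0311  0.041 ] yaw 99.2 F [ -4.2 -34.8   4.3] w 0.159 q6 -1.89
shift [0. 0. 0.] rz 1.9534
0.061499084259627926 8.811081330205775
1.0 [ 0.     0.004 -0.   ] -0.022
```

It's hard against the stop: the force rose 20 N for 0.3 mm of travel. I'll ease most of the preload, open, then lift straight up.

Emit:
{"name": "carry_out", "arguments": {
  "plan": [
    {"claw": -1, "x": 0, "y": -0.009, "z": 0, "rx": 0, "ry": 0, "rz": 0},
    {"claw": -1, "x": 0, "y": -0.009, "z": 0, "rx": 0, "ry": 0, "rz": 0},
    {"claw": 0.2, "x": 0, "y": -0.009, "z": 0, "rx": 0, "ry": 0, "rz": 0},
    {"claw": 0.2, "x": 0, "y": -0.009, "z": 0, "rx": 0, "ry": 0, "rz": 0},
    {"claw": 0.2, "x": 0, "y": -0.009, "z": 0, "rx": 0, "ry": 0, "rz": 0},
    {"claw": 0.2, "x": 0, "y": -0.009, "z": 0, "rx": 0, "ry": 0, "rz": 0},
    {"claw": 0.2, "x": 0, "y": -0.009, "z": 0, "rx": 0, "ry": 0, "rz": 0}
  ]
}}

```text
t: 8.9
ee_pos: [0.5859, -0.0291, 0.0403]
tool_rot: [[-0.987, -0.159, -0.0], [-0.159, 0.987, 0.0], [0.0, 0.0, -1.0]]
contact_force: [-0.3, -0.1, -0.4]
width: 0.602
```

Emit:
{"name": "carry_out", "arguments": {
  "plan": [
    {"claw": 0.2, "x": 0, "y": 0, "z": -0.1, "rx": 0, "ry": 0, "rz": 0},
    {"claw": 0.2, "x": 0, "y": 0, "z": -0.2, "rx": 0, "ry": 0, "rz": 0},
    {"claw": 0.2, "x": 0, "y": 0, "z": -0.35, "rx": 0, "ry": 0, "rz": 0},
    {"claw": 0.2, "x": 0, "y": 0, "z": -0.5, "rx": 0, "ry": 0, "rz": 0},
    {"claw": 0.2, "x": 0, "y": 0, "z": -0.6, "rx": 0, "ry": 0, "rz": 0},
    {"claw": 0.2, "x": 0, "y": 0, "z": -0.6, "rx": 0, "ry": 0, "rz": 0},
    {"claw": 0.2, "x": 0, "y": 0, "z": -0.6, "rx": 0, "ry": 0, "rz": 0}
  ]
}}

```text
t: 9.6
ee_pos: [0.5858, -0.0292, 0.2205]
tool_rot: [[-0.987, -0.159, 0.001], [-0.159, 0.987, 0.0], [-0.001, -0.0, -1.0]]
contact_force: [0.7, -0.7, -0.5]
width: 0.598
```

```bash
python3 - <<'E'
from h import *
goto([0,0,0])
for n in ['side','wrist','top']:
    d=grab(n,n+'9');P=pts(d)
    dark=(d['img'].max(-1)<60)&(P[...,2]>.07)&(P[...,2]<.11)&(P[...,0]>.48)&(P[...,0]<.64)&(abs(P[...,1]-.05)<.2)
    k,l,st,c=cv2.connectedComponentsWithStats(dark.astype(np.uint8))
    for i in range(1,k):
        if st[i,4]>40:
            q=P[l==i]; m=q.mean(0); w,V=np.linalg.eigh(np.cov(q[:,:2].T)); s=(q[:,:2]-m[:2])@V
            print(n,st[i],m.round(4),'ang',np.degrees(np.arctan2(V[1,1],V[0,1])).round(1),'ext',np.ptp(s,axis=0).round(3))
# pipe angle from wrist view
d=dict(np.load('pics/wrist9.npz'));P=pts(d);hsv=cv2.cvtColor(d['img'],cv2.COLOR_RGB2HSV)
m=(hsv[...,0]>8)&(hsv[...,0]<30)&(hsv[...,1]>110)&(P[...,2]>.02)&(P[...,2]<.065)&(P[...,0]>.44)&(P[...,0]<.62)&(abs(P[...,1]+.04)<.05)
l=cv2.fitLine(P[m][:,:2].astype(np.float32),cv2.DIST_HUBER,0,.01,.01).ravel();print('pipe',np.degrees(np.arctan(l[1]/l[0])),m.sum())
E
```

```text
t 9.6 ee [ 0.5858 -0.0292  0.2205] yaw 99.17 F [ 0.7 -0.7 -0.5] w 0.598 q6 -1.89
shift [1.9127 0.4073 0.7336] rz None
side [287 172  16  21  96] [0.5502 0.122  0.0907] ang 98.7 ext [0.014 0.053]
wrist [273 160  14  58 428] [ 0.589  -0.0324  0.0937] ang -169.9 ext [0.012 0.054]
wrist [415 173  64  18 950] [0.5544 0.1168 0.0929] ang 101.4 ext [0.014 0.055]
wrist [506 174   9  12  41] [0.5432 0.1756 0.0874] ang -176.2 ext [0.005 0.011]
top [221 202  20  12 116] [0.5542 0.1245 0.0943] ang 102.6 ext [0.011 0.046]
pipe 8.88202 1405
```

View pics/wrist9.png

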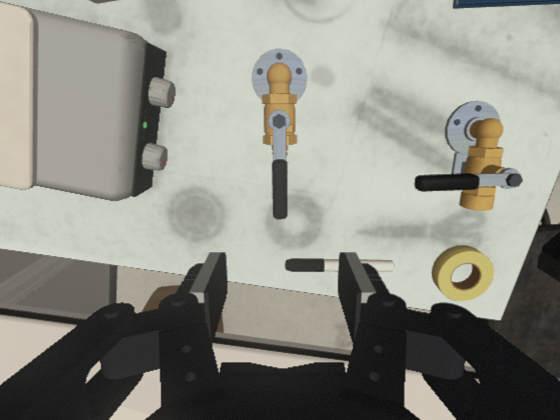

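View pics/side9.png

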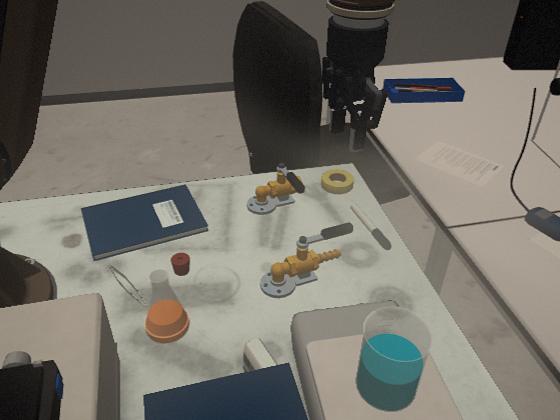

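The wrist view shows the lever from (279,120) to (280,215), directly over the barb. It measures about 10°, against a pipe angle of about 9°. The capped lever is still crosswise at about 101°, as before, and the gripper is clear.

```bash
python3 -c "
from cell import ctrl
print(ctrl.close_job())"
```

```text
the job is handed in; nothing more can be done
None
```

The barb valve's lever is open: I turned it a quarter turn counter-clockwise until it lay over the barb, hard against its stop. I then let go, lifted the gripper clear and handed the job in at about 9.8 s.

**Missed grip:** the first grip closed on air above the sleeve. The reported tool height was about 33 mm lower than where the camera images showed the fingertips. I went down 31 mm more and gripped again; the opening then read 14 mm, which matches the sleeve.

**Final checks:**
- **Stop:** the push force rose from 15 to 35 N over 0.3 mm of travel, so the lever was at its stop. The highest wrist force I read was about 35 N.
- **Alignment:** the lever measures about 10° and the pipe 9–9.4°, which agrees within measuring error.
- **Other valve:** the capped valve's lever was about 101° before. Afterwards it measured 101–103° in the wrist and top views and 99° in the side view. That spread is measuring noise, so I take it as unmoved.
- **Contact:** the gripper was in free air with contact forces under 1 N.

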